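# Drop the turned bushes into their tray

## Robot

A 6-joint arm with a two-finger parallel gripper is mounted at the origin on a cart in front of the work surface, level with it; the furniture and walls round the work are solid. World frame = base frame: x ahead of the robot, y to its left, z up, the work surface at z = 0. Lengths are in m, angles in degrees, forces in N, time in s.
With the tool pointing down it reaches from about 0.325 to 0.775 m from the base axis. Payload 5.5 kg.
Tool frame: the origin (TCP) lies at the centre of the arm's flange, where the gripper is bolted on; the fingertips stand 182 mm ahead of it and the grasp point (between the pads) lies 163 mm ahead of it; z points along the fingers, y is the line along which they close (so a half turn about z gives the same grasp; the last joint's range is limited). The gripper opens to 88 mm and grips with 3 to 60 N. Pads are 20 mm wide; open, the fingers measure 115 mm over their backs; the gripper's body (75 mm by 178 mm) begins 61 mm behind the grasp point.
Start: joints at [67.111, 5.22, 70.514, -0, 104.267, -3.249], TCP at [0.202, 0.565, 0.405] pointing down, gripper open.
Joint ranges: [-164.24, 164.24], [-49.07, 125.15], [9.68, 141.18], [-86.29, 266.29], [3.28, 154.24], [-151.56, 151.56]. Speed limits (degrees/s): [147.25, 147.25, 172.46, 180, 180, 180].

## Interface

Orientations are given as [roll, pitch, yaw] about the fixed x, y, z axes, in that order (R = Rz(yaw) Ry(pitch) Rx(roll)).
In Python, from station import r gives the robot as it stands. The module is installed in compiled form; this text tells all that it offers. Calls block until the motion is done:
- r.reach(position, orientation): joint-space move of the TCP to a pose.
- r.servo_line(position, rotation=None, speed=0.15): straight line of the TCP; rotation=None keeps the orientation; speed is the mean speed in m/s.
- r.move_joints(angles): joint-space move.
- r.let_go() and r.grab(squeeze=None): open the fingers fully, or close them until they stop; squeeze is the grip in N (None keeps the last).
- r.wait(seconds).
- r.inverse_kinematics(position, orientation): joint angles nearest the present ones, or None.
- r.sense(): the state.
- r.snapshot(name): name is "scene" or "top" or "wrist"; returns a dict with "frame" (420x560x3 uint8, red, green, blue), "fx", "fy", "cx", "cy" (pixels), "R" (3x3) and "t" (3): a world point X has camera coordinates R X + t. Camera axes: x right, y down, z forward; pixel columns grow to the right and rows downward; lengths in m; the calibration is good to about 2 mm. The wrist camera is an equidistant fisheye: a pixel r from the principal point sees the ray r / f radians off the axis. A picture is of the moment at which its call begins. There is no depth.
A pose or a line that the arm cannot do raises r.IKError and nothing moves.
- r.hand_in(): hands the job in, once; it reports no verdict.
The state is a dict: "clock": time; "joints": joint angles; "joint_vel": joint speeds; "joint_torque": joint torques, N m; "tcp_pos": TCP position; "orientation": TCP orientation; "contact_force": force on the tool from outside, world axes, zero at the start; "torque": the same for the moment, N m; "opening": finger opening in m.
Only numpy, scipy, OpenCV 4.12 (cv2) and the standard library are available. Lean on these libraries where they do the work, as an engineer would, in place of code of your own. Each camera call takes 0.05 s, during which the arm holds its last target. There are 200 camera calls.

## Task

Two drop-bottom bins stand on the worktop, each over a blue tray. Empty the bin that holds the two turned flanged bushes: draw its red-handled floor bolt out, away from the bin, so that the floor swings open and both bushes drop into the tray beneath, without handling the bushes themselves. Leave the other bin (thick ring and milled block inside) shut.

Things in the scene. Friction and masses are not known exactly. Their poses are not given: they have to be found in the camera images.
- bush_bin_handle (a point): centre of the upright red grip of the bush bin's floor bolt; axes as bush_bin. Grip 14 mm along x, 28 along y, 50 tall, centred 225 mm above the worktop (underside at the bin's rim height), 54 mm clear of the bin wall when shut. The bolt starts fully in, slides along -x (away from the bin) 30 mm to its stop against about 2 N friction, stays where left; frees the floor 13 mm out: draw it 20 mm or more.
- bush_bin: fixed grey bin holding the bushes, on steel legs over a blue tray. Origin on the worktop under its middle; z up, -x to the bolt side (roughly the robot), +x to the floor's hinge. Bin 88 mm (x) by 118 (y), floor 150 and rim 200 mm up, open above; feet 232 wide (y). Shut grip at x = -105, y = 0. Tray fixed, centred on the origin, 200 (x) by 150 (y), 32 high. Once freed the floor falls open by its own weight.
- bush_1_mid (a point): middle of the taller turned aluminium bush (flange 38 mm in diameter, 22 mm tall, bored through), half-way up; starts upright on the bin's floor
- bush_2_mid (a point): middle of the shorter turned aluminium bush (flange 38 mm in diameter, 19 mm tall, bored through), half-way up; starts upright on the bin's floor
- other_bin_floor (a joint): floor of the other bin, which is built just the same but holds a thick steel ring and a small milled block: 0 rad = shut, grows to 1.35 as it swings down
Not all that is in view belongs to the job. Leave any black or purple look-alike of the part that bears bush_1_mid alone.

How it is judged (in metres and radians):
At the end, for the whole second after the job is handed in: Both bushes lie at rest in the blue tray under their bin (middle of each within the tray's walls and lower than 45 mm above the worktop), and the other bin's floor is shut (less than 0.1 rad) (x of bush_1_mid in the frame of bush_bin between -0.092 and 0.092 m and y of bush_1_mid in the frame of bush_bin between -0.07 and 0.07 m and z of each of bush_1_mid, bush_2_mid in the frame of bush_bin below 0.045 m and linear speed of each of bush_1, bush_2 below 0.05 m/s and x of bush_2_mid in the frame of bush_bin between -0.092 and 0.092 m and y of bush_2_mid in the frame of bush_bin between -0.07 and 0.07 m and value of joint other_bin_floor below 0.1 rad); the robot touches nothing.
It fails at once if the other bin's floor is let open (value of joint other_bin_floor above 0.1 rad).
It fails at once if a bush is handled with the gripper (contact force between any of the arm, the fingers and bush_1 above 1 N or contact force between any of the arm, the fingers and bush_2 above 1 N).
It also fails if it takes over 32 s, if anything falls off the work surface, if the arm or the gripper's body presses on something with over 40 N, if the wrist force passes 120 N, or if a joint passes its speed limit or range.

## Working session

There is one attempt and no reset: what is moved stays moved. The work goes in short steps, each a Python script; the robot and the scene stay as the last script left them, time stands still between calls to the robot, and variables do not carry over. Pictures are saved under pics/ and viewed, on a budget of 10 in all, crops included, one or two more only if the job needs it, and the job is handed in when it is done.

```bash
mkdir -p pics
python3 - <<'E'
from station import r
import cv2,pickle,numpy as np
d={n:r.snapshot(n) for n in("scene","top")}
pickle.dump(d,open("s.pkl","wb"))
for n in d:
    cv2.imwrite(f"pics/{n}.png",d[n]["frame"][:,:,::-1]); print(n,d[n]["fx"],-d[n]["R"].T@d[n]["t"])
print(r.sense()["clock"])
E
```

```text
scene 412.71472711513906 [ 0.18605121 -0.69766509  0.51399753]
top 539.0165398536152 [ 0.55158351 -0.01336458  1.39171037]
0.1
```

View pics/scene.png

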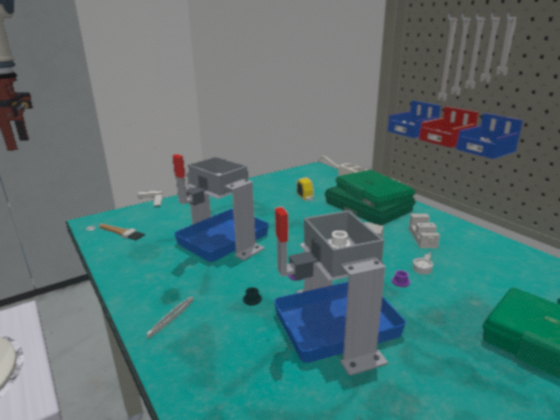

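View pics/top.png

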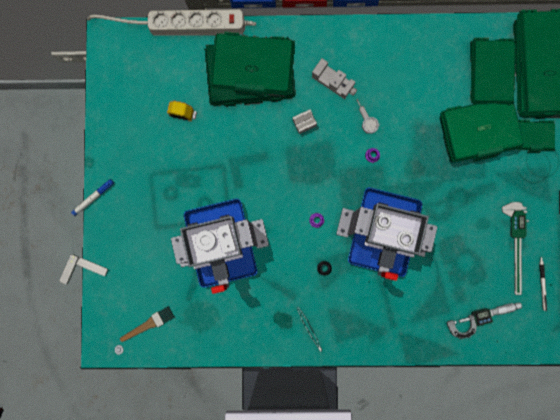

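The top view shows two red grips, at (219,288) for the left bin and (391,276) for the right bin. The left bin seems to hold the ring (207,240) and the block. The right bin seems to hold two flanged bushes (386,225) and (407,238). Purple rings at (316,220) and (372,155) and a black one at (324,268) are decoys. The power-strip switch (231,18) is also red but plays no part. I choose the right bin, and will check it in a crop and measure it.

```bash
cat > h.py <<'E'
import numpy as np,cv2
def ray(s,uv):
    d=s["R"].T@np.array([(uv[0]-s["cx"])/s["fx"],(uv[1]-s["cy"])/s["fy"],1.]); return -s["R"].T@s["t"],d
def plane(s,uv,z):
    o,d=ray(s,uv); return o+d*(z-o[2])/d[2]
def meet(s1,p1,s2,p2):
    o1,d1=ray(s1,p1);o2,d2=ray(s2,p2)
    k=np.linalg.lstsq(np.c_[d1,-d2],o2-o1,rcond=None)[0]
    a,b=o1+k[0]*d1,o2+k[1]*d2; return (a+b)/2,np.linalg.norm(a-b)
def blobs(m,amin):
    n,l,st,c=cv2.connectedComponentsWithStats(m.astype(np.uint8))
    return [(c[i],st[i],l==i) for i in range(1,n) if st[i,4]>=amin]
def red(f):
    f=f.astype(int); return (f[:,:,0]>110)&(f[:,:,1]<70)&(f[:,:,2]<70)
def blue(f):
    f=f.astype(int); return (f[:,:,2]>70)&(f[:,:,2]>1.7*f[:,:,1])&(f[:,:,0]<60)
E
python3 - <<'E'
import pickle; from h import *
d=pickle.load(open("s.pkl","rb")); T,S=d["top"],d["scene"]
R={}
for n,s in d.items():
    for c,st,m in blobs(red(s["frame"]),30): print(n,c.round(1),st)
    for c,st,m in blobs(blue(s["frame"]),150):
        if n=="top":
            print("blue",c.round(1),st)
# tray of right bin: rect of convex hull in world at z=.032
m=blue(T["frame"])
for lo,hi in((170,275),(335,445)):
    q=m.copy(); q[:,:lo]=0;q[:,hi:]=0;q[:180]=0;q[300:]=0
    v,u=np.nonzero(q); P=np.array([plane(T,(a,b),.032)[:2] for a,b in zip(u,v)],np.float32)
    print("tray",cv2.minAreaRect(P*1000))
c1=cv2.resize(T["frame"][185:300,330:450],None,fx=3.3,fy=3.3,interpolation=2)
c2=cv2.resize(T["frame"][185:300,160:280],None,fx=3.3,fy=3.3,interpolation=2)
cv2.imwrite("pics/crop.png",np.hstack([c2,c1])[:,:,::-1])
E
```

```text
scene [462.7 126.3] [452 123  23   8  60]
scene [435.3 129.1] [423 125  28  10  70]
scene [178.4 165.9] [173 155  11  23 193]
scene [282.1 224.1] [276 208  11  34 263]
top [390.7 275.6] [385 272  13   8  81]
top [217.4 288.7] [211 285  14   8  81]
blue [388.8 200.8] [362 188  60  24 703]
blue [218.  212.8] [188 200  57  24 724]
blue [363.4 253.5] [348 234  34  37 717]
blue [242.1 264.8] [225 247  32  34 584]
blue [398.7 265. ] [390 254  17  22 221]
blue [207.5 276.2] [200 266  18  21 234]
tray ((575.452880859375, 169.78750610351562), (196.9762420654297, 148.09315490722656), 12.792366027832031)
tray ((599.7625732421875, -246.23287963867188), (147.9768829345703, 197.47999572753906), 75.44232940673828)
```

View pics/crop.png

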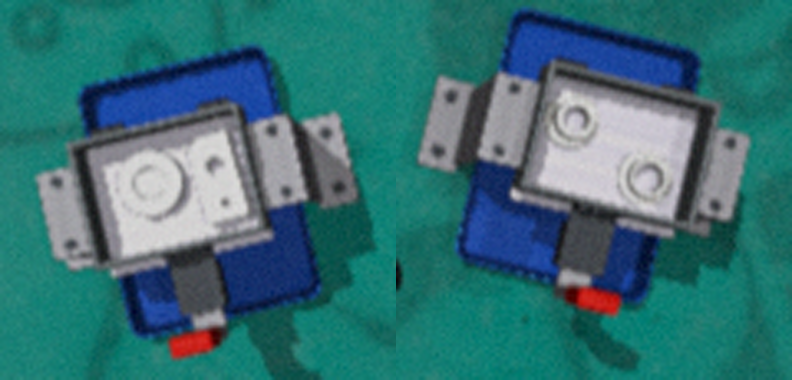

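The crop confirms it: the left bin holds the ring and block, and the right bin holds two flanged bushes with its red grip at the bottom. The tray measures 197 x 148 mm against the 200 x 150 given, so yaw is about -14.6°. Next I check the grip by two views, then lift clear and approach.

Run:
```python
import pickle; from h import *
from station import r
d=pickle.load(open("s.pkl","rb")); T,S=d["top"],d["scene"]
yaw=75.44-90; a=np.radians(yaw); ex=np.array([np.cos(a),np.sin(a)]); o=np.array([.5998,-.2462])
H=o-.105*ex
print("pred",H,"top@.25",plane(T,(390.7,275.6),.25)[:2],"2view",meet(T,(390.7,275.6),S,(282.1,224.1)))
up=[0.202,0.565,0.54]; r.servo_line(up,speed=.2)
for y in (yaw,yaw+180):
    print(r.inverse_kinematics([*H,.50],[180,0,y]))
r.reach([*H,.50],[180,0,yaw])
s=r.sense(); print(s["clock"],s["tcp_pos"],s["orientation"],s["joints"])
w=r.snapshot("wrist"); sc=r.snapshot("scene"); pickle.dump((w,sc),open("w.pkl","wb"))
for n,f in(("w",w),("sc",sc)):
    for c,st,m in blobs(red(f["frame"]),30): print(n,c.round(1),st)
def fish(p):
    X=w["R"]@np.array(p)+w["t"]; n=np.hypot(X[0],X[1]); th=np.arctan2(n,X[2])
    return w["cx"]+w["fx"]*th*X[0]/n, w["cy"]+w["fy"]*th*X[1]/n
print("expected",fish([*H,.25]),fish([*H,.225]))
cv2.imwrite("pics/w1.png",w["frame"][:,:,::-1])
```

```text
pred [ 0.49817208 -0.21980366] top@.25 [ 0.49921839 -0.21919804] 2view (array([ 0.49999805, -0.22477284,  0.22581077]), np.float64(0.004483415154306419))
[-2.73880215e+01 -9.90913012e-01  6.70993161e+01 -2.54444375e-14
  1.13891597e+02  7.71719785e+01]
[ -27.3880215    -0.99091301   67.09931607    0.          113.89159695
 -102.8280215 ]
3.875 [ 0.49847457 -0.21917259  0.50005653] [-1.79992103e+02 -8.04504952e-03 -1.44771933e+01] [-2.73171964e+01 -9.88291424e-01  6.70908356e+01  1.03765351e-02
  1.13891367e+02  7.71641993e+01]
w [281.7 213.6] [ 265  198   36   31 1012]
sc [443.7 128.5] [422 116  53  30 495]
sc [178.5 165.8] [174 155  10  23 183]
sc [281.4 224.5] [276 208  11  34 311]
expected (np.float64(280.9003173619195), np.float64(224.79179687600393)) (np.float64(280.7218814632175), np.float64(214.7487763177226))
```

View pics/w1.png

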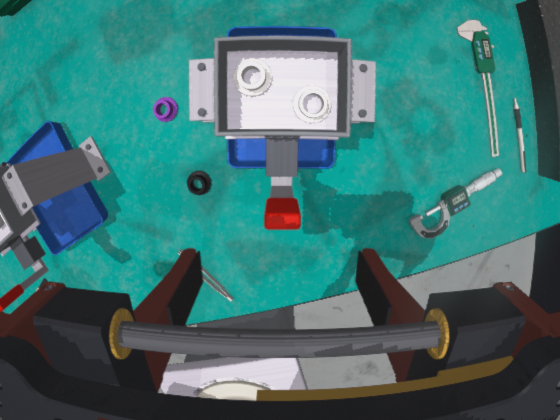

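The wrist view shows both bushes at (251,76) and (313,103), and the red grip at (282,213), midway between the fingers and within a pixel or so of the prediction. The bin is square to the image. I'll descend, grip across y and draw.

Run:
```python
import pickle; from h import *
from station import r
yaw=-14.56; a=np.radians(yaw); ex=np.array([np.cos(a),np.sin(a)])
H=np.array([.4987,-.2195]); rot=[180,0,yaw]
r.servo_line([*H,.391],rot,speed=.1)
s=r.sense(); print(s["clock"],s["tcp_pos"],s["contact_force"])
r.grab(25); s=r.sense(); print("grip",s["opening"],s["contact_force"])
p0=np.array(s["tcp_pos"])[:2]
if .024<s["opening"]<.032:
    r.servo_line([*(p0-.027*ex),.391],rot,speed=.05)
    s=r.sense(); print("drawn",(np.array(s["tcp_pos"])[:2]-p0)@ex,s["contact_force"],s["opening"])
    r.wait(.5); r.let_go(); p=np.array(r.sense()["tcp_pos"])[:2]
    r.servo_line([*p,.50],rot,speed=.15); r.wait(.5)
w=r.snapshot("wrist"); sc=r.snapshot("scene"); print(r.sense()["clock"],r.sense()["contact_force"])
for c,st,m in blobs(red(sc["frame"]),30): print(c.round(1),st)
cv2.imwrite("pics/w2.png",w["frame"][:,:,::-1])
cv2.imwrite("pics/s2.png",cv2.resize(sc["frame"][130:390,150:450],None,fx=2,fy=2)[:,:,::-1])
```

```text
5.2167 [ 0.49874584 -0.21951033  0.3919679 ] [0.52953208 0.31778111 0.22082023]
grip 0.027865056507863355 [-1.34293098 -7.24381817 -0.64368363]
drawn -0.027282649018479162 [-3.66452742 -4.02474328 -0.33820434] 0.02791544481847538
9.8583 [-0.44176735  0.2107953   0.11722887]
[444.5 128. ] [423 117  52  29 420]
[178.5 165.8] [174 155  10  23 185]
[264.5 227.2] [259 211  11  34 307]
```

View pics/w2.png

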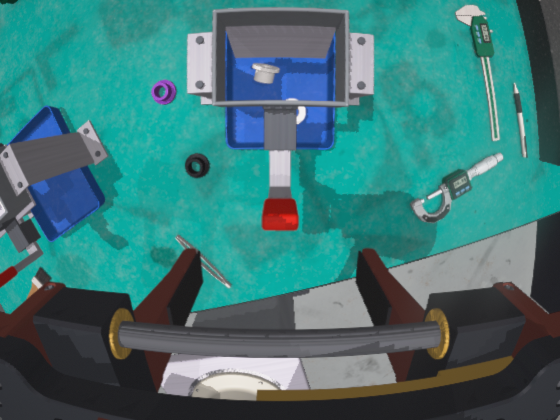

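View pics/s2.png

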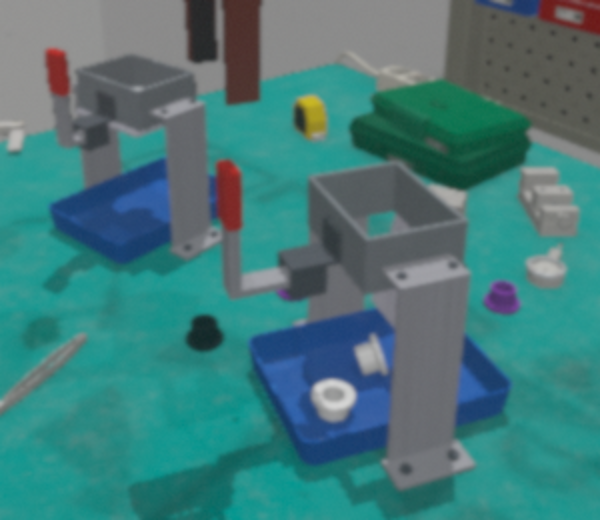

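The wrist view shows the floor open, one bush at (264,73) and the other at (296,112), both in the tray. The scene crop agrees: bushes at (370,355) and (333,400), other bin still shut. I'll check position, height and rest, then hand in.

Run:
```python
from h import *
from station import r
S=r.snapshot("scene"); a=np.radians(-14.56); M=np.array([[np.cos(a),np.sin(a)],[-np.sin(a),np.cos(a)]])
w=r.snapshot("wrist")
def fray(uv):
    x=np.array([uv[0]-w["cx"],uv[1]-w["cy"]])/w["fx"]; t=np.linalg.norm(x)
    return -w["R"].T@w["t"], w["R"].T@np.r_[x/t*np.sin(t),np.cos(t)]
for n,uv,wv in(("side",(150+370/2,130+355/2),(264,73)),("upright",(150+333/2,130+400/2),(296,112))):
    p=plane(S,uv,.015); o1,d1=ray(S,uv); o2,d2=fray(wv)
    k=np.linalg.lstsq(np.c_[d1,-d2],o2-o1,rcond=None)[0]; q=(o1+k[0]*d1+o2+k[1]*d2)/2
    print(n,"plane, bin xy",M@(p[:2]-[.5998,-.2462]),"two-view",M@(q[:2]-[.5998,-.2462]),q[2],"gap",np.linalg.norm(o1+k[0]*d1-o2-k[1]*d2))
old=cv2.imread("pics/w2.png")[:,:,::-1].astype(int); 
print("motion",np.abs(old-w["frame"])[40:150,220:345].mean(), "background",np.abs(old-w["frame"])[150:230,330:400].mean(), r.sense()["clock"])
r.hand_in()
```

```text
side plane, bin xy [0.01352116 0.02287928] two-view [0.01065235 0.02022105] 0.01767629362952311 gap 0.0025843608335938116
upright plane, bin xy [-0.04449881 -0.02165373] two-view [-0.04605679 -0.02420625] 0.017570368834147754 gap 0.000664208860926758
motion 0.8934787878787879 background 0.588452380952381 9.9583
the job is handed in; nothing more can be done
```

The bush bin (the right-hand one seen from above) is emptied: both bushes dropped into its tray, and the job was handed in at about 10 s of the 32 s allowed. I gripped its red bolt handle at 25 N, drew it 27 mm out, let go and lifted clear.

- **Bushes:** two-view checks put their middles at about (0.011, 0.020) and (-0.046, -0.024) m in the bin frame, both about 18 mm up. That is inside the tray limits and below 45 mm. One lies on its side and the other is upright.
- **Other bin:** its floor looked shut in the last picture I viewed, and its handle had not moved by more than a pixel. I judged this by eye and did not measure the floor angle.
- **Robot:** it stood clear of the scene, with about 0.5 N residual on the wrist sensor.

**Weaker checks:**
- **At rest:** this check was weak. The two frames were only about 0.1 s apart, and their difference was 0.89 over the tray against 0.59 on bare worktop. I put that down to image noise on a more detailed area, but it does not prove the bushes were still.
- **Handle position:** the first two-view fix of the handle was about 5 mm off the tray-based estimate in y. The close wrist view agreed with the tray-based one, so I used that.

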